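Set up the wire-drawing base at the jeweller's bench

TASK

Set up the green wire-drawing base: put the spool of silver wire over the upright spindle, all the way down, and let go of it. Then stand the blue die block flat on the base with its long side flush against the long steel stop and its end flush against the other one, and finish while still holding it there, pressing steadily against both stops at once with something like half to two kilograms of push on each. Leave everything else on the bench alone.

Things in the scene. Friction and masses are not known exactly. Their poses are not given: they have to be found in the camera images.
- base: Green painted steel plate fixed to the bench, 110 (x) x 260 (y) x 12 mm high, origin at the centre of its underside; turned in yaw by up to 0.25 rad from the world axes. Near its -y end stands the spindle; at its +y end two low steel stops form a corner.
- spindle_seat (a point): Point on the spindle's axis, on top of the round dark steel shoulder (38 mm across, 8 mm high) on which a mounted spool rests, 20 mm above the bench. Its axes are those of the base. The spindle is a smooth steel pin 11 mm in diameter.
- spindle_tip (a point): Top of the spindle, 64 mm above the shoulder; the last 10 mm taper to 4 mm in diameter.
- corner_home (a point): Point on the base's top face (12 mm above the bench) where the middle of the die block's underside lies when the block is home against both stops. Its axes are those of the base: +x towards the side stop, +y towards the end stop.
- side_stop: Long steel stop bar fixed on the base, 14 (x) x 80 (y) x 24 mm high above the base's top. Origin at the centre of its underside. Its -x face, 25 mm in +x from corner_home, stops the block's long side.
- end_stop: Shorter steel stop bar fixed on the base, 58 (x) x 14 (y) x 24 mm high above the base's top. Origin at the centre of its underside. Its -y face, 35 mm in +y from corner_home, stops the block's end. Both stops are rigid.
- silver_spool: Loose spool standing upright on the bench: yellow flanges, full of bright silver wire; 54 mm in diameter over its whole height of 44 mm (grip it across the diameter), through bore 16 mm in diameter along its z axis, about 150 g. Origin at the centre of its underside. The silver spool, the copper spool and the die block swap places between runs.
- die_block: Loose die block of about 0.4 kg: blue foot 50 (x) x 70 (y) x 30 mm high, with an aluminium rib 22 (x) x 56 (y) x 24 mm on top (top at 54 mm) to grip across x; a brass die with a small bore runs through the rib along y. Origin at the centre of its underside. Either end may face the end stop. Its friction on the base and the stops is about 0.6 (0.5 to 0.7), so bearing down on it makes it drag.
- copper_spool: Spool of the same size with black flanges and copper wire; leave it alone. Origin at the centre of its underside.
- charcoal: Black charcoal block 55 x 40 x 28 mm lying on a white tile (130 x 130 x 12 mm); leave it alone. Origin at the centre of its underside.
- hammer: Hammer, 240 mm long, lying on the bench to the right; leave it alone.
- graver: Graver with a wooden handle, 160 mm long, lying behind the base; leave it alone.
- loupe: Black loupe, 36 mm across, 26 mm high, standing behind the base; leave it alone.
- flux_jar: Closed jar, 60 mm across, 75 mm high, to the left; leave it alone.
Mind the look-alikes: they are no part of the job. There is more than one size of the silver_spool; the job needs the middle-sized.

How it is judged (in metres and radians):
On the way, in this order (a step that is already met when the one before it is completed fails the run):
1. the silver spool is fully down on the spindle and let go (horizontal distance between silver_spool and spindle_seat below 0.005 m and z of silver_spool in the frame of spindle_seat between -0.004 and 0.004 m and angle between silver_spool's own z axis and vertical below 0.08 rad and contact force between each of the arm, the fingers and silver_spool below 0.05 N), for 0.2 s.
2. the die block is pressed against both stops at once (contact force between die_block and side_stop above 3 N and contact force between die_block and end_stop above 3 N and x of die_block in the frame of corner_home between -0.003 and 0.003 m and y of die_block in the frame of corner_home between -0.003 and 0.003 m and z of die_block in the frame of corner_home between -0.003 and 0.003 m and angle between die_block's own z axis and vertical below 0.05 rad and angle between the y axis of die_block and the y axis of base, either way round below 0.05 rad), for 0.3 s.
At the end, for the whole second after the job is handed in: Silver spool on the spindle: within 5 mm of its axis, 4 mm of the shoulder, 0.08 rad of upright. Die block at rest within 3 mm of home along x, y and z, within 0.05 rad of flat and square, still pushed by the fingers (over 2 N), pressing each stop with 3 to 40 N (all of step 2 and horizontal distance between silver_spool and spindle_seat below 0.005 m and z of silver_spool in the frame of spindle_seat between -0.004 and 0.004 m and angle between silver_spool's own z axis and vertical below 0.08 rad and contact force between die_block and side_stop below 40 N and contact force between die_block and end_stop below 40 N and contact force between the fingers and die_block above 2 N and linear speed of die_block below 0.02 m/s); the arm keeps its last pose, push and grip.
It fails at once if another thing on the bench is moved by more than 30 mm (distance of any of copper_spool, charcoal, hammer, graver, loupe, flux_jar from where it was at the start of the episode above 0.03 m).
It fails at once if a stop is rammed with more than 80 N (contact force between die_block and side_stop above 80 N or contact force between die_block and end_stop above 80 N).
It also fails if it takes over 72 s, if anything falls off the work surface, if the arm or the gripper's body presses on something with over 40 N, if the wrist force passes 120 N, or if a joint passes its speed limit or range.

ROBOT

A 6-joint arm with a two-finger parallel gripper is mounted at the origin on the work surface. World frame = base frame: x ahead of the robot, y to its left, z up, the work surface at z = 0. Lengths are in mm, angles in rad, forces in N, time in s.
With the tool pointing down it reaches from about 400 to 925 mm from the base axis. Payload 12.5 kg.
Tool frame: the origin (TCP) lies at the very end of the fingers, on their centre line; the grasp point (between the pads) lies 19 mm behind it; z points along the fingers, y is the line along which they close (so a half turn about z gives the same grasp; the last joint's range is limited). The gripper opens to 95 mm and grips with 3 to 60 N. Pads are 20 mm wide; open, the fingers measure 119 mm over their backs; the gripper's body (75 mm by 180 mm) begins 59 mm behind the grasp point.
Start: joints at [1.013, 0.491, 1.559, -0, 1.092, -0.106], TCP at [272.853, 562.315, 214.661] pointing down, gripper open.
Joint ranges: [-3.1, 3.1], [-0.84, 2.19], [0.05, 2.79], [-1.13, 4.28], [0.06, 2.93], [-2.69, 2.69]. Speed limits (rad/s): [2.22, 2.22, 2.79, 3.14, 3.14, 3.14].

INTERFACE

Orientations are given as [roll, pitch, yaw] about the fixed x, y, z axes, in that order (R = Rz(yaw) Ry(pitch) Rx(roll)).
In Python, from cell import state, read_camera, camera_info, job_done gives the robot as it stands.
- The arm moves only by the shell command python3 -m handwheel 'ROWS'. ROWS is a JSON object whose key "moves" holds a list of rows, 1 to 5 of them, each of 5 numbers: dx, dy, dz in a scale on which 1.0 is 500 mm, then a turn about the tool's z in shares of 2 pi rad (1.0 is 2 pi rad), then the opening from 0.0 (shut) to 1.0 (fully open); each row is the pose to reach, as a shift and turn from the pose commanded when the command began, along the tool's axes at that moment; what a row does not reach only later rows make up. A row lasts 1/12 s, in which the tool goes at most 41.7 mm and 0.125 rad, less where a joint would pass 70% of its speed; a pose out of reach is approached as far as the arm can. The fingers move at their own pace and stop on an object; the grip force is fixed at half the most. Time passes only in rows, so rows that do not move let the fingers close. It prints the time, the measured TCP pose, the force, the opening and the grip force at its end. A shift or turn number past 1, either way, is cut back to 1. Input that does not fit is refused with a message, and nothing moves.
- state(): the state, without advancing time (a new reading comes with each control period).
- read_camera(name): name is "scene" or "top"; returns (picture, depth): 480x640x3 uint8, red, green, blue; 480x640 float32, mm along the optical axis (not along the pixel's ray), 0 where there is no reading.
- camera_info(name): a dict with "vertical_fov" (degrees; the focal length in pixels is half the picture's height over the tangent of half this angle, whatever the lens; pixels are square), "cx", "cy" (the principal point, pixels), "origin" and "attitude" of the camera in the world. Camera axes: x right, y down, z forward; pixel columns grow to the right and rows downward; lengths in mm; the calibration is good to about 2 mm. A picture is of the moment at which its call begins. camera_info takes no time and is no camera call.
- job_done(): hands the job in; it is judged then, once.
The state is a dict: "t": time; "joints": joint angles; "qvel": joint speeds; "tau": joint torques, N m; "eef_pos": TCP position; "tcp_rot": TCP orientation; "ft_force": force on the tool from outside, world axes, zero at the start; "moment": the same for the moment, N m; "opening": opening from 0.0 (shut) to 1.0 (fully open); "grip_force": force on a finger pad.
Only numpy, scipy, OpenCV 4.12 (cv2) and the standard library are available. Lean on these libraries where they do the work, as an engineer would, in place of code of your own. Each camera call takes 0.05 s, during which the arm holds its last target. There are 200 camera calls.

## Working session

There is one attempt and no reset: what is moved stays moved. The work goes in short steps, Python scripts to look and compute and a shell command to move; the robot and the scene stay as the last step left them, time stands still between calls to the robot, and variables do not carry over. Pictures are saved under pics/ and viewed, at most 10 in all, crops included, and the job is handed in when it is done.

```bash
mkdir -p pics; cat > h.py <<'E'
import numpy as np, cv2
from cell import state, read_camera, camera_info, job_done
from scipy.spatial.transform import Rotation as R
def K(n):
    c=camera_info(n); f=240/np.tan(np.radians(c['vertical_fov'])/2); return f,c
def att(c):
    a=np.array(c['attitude']); return a if a.shape==(3,3) else R.from_euler('xyz',a).as_matrix()
def cloud(n,d):
    f,c=K(n); v,u=np.mgrid[:480,:640]
    p=np.dstack([(u-c['cx'])/f*d,(v-c['cy'])/f*d,d]); return p@att(c).T+np.array(c['origin'])
def ray(n,u,v,z):
    f,c=K(n); r=att(c)@np.array([(u-c['cx'])/f,(v-c['cy'])/f,1]); o=np.array(c['origin']); return o+r*(z-o[2])/r[2]
E
python3 - <<'E'
from h import *
print(state())
for n in('scene','top'):
    print(camera_info(n)); p,d=read_camera(n); np.savez(n+'0.npz',p=p,d=d); cv2.imwrite(f'pics/{n}0.png',p[:,:,::-1])
E
```

```text
{'t': 0.0, 'joints': array([ 1.01342553e+00,  4.91545567e-01,  1.55947607e+00,  1.63196375e-06,
        1.09167221e+00, -1.05600488e-01]), 'qvel': array([-5.81741668e-04, -1.21378478e-03,  4.05161808e-04, -7.33385677e-04,
        1.30797574e-03, -2.99712875e-05]), 'tau': array([-2.08318823e-03, -6.12646723e+01, -2.58172166e+01,  6.91518746e-02,
        4.82415897e-02, -9.77566674e-05]), 'eef_pos': array([272.69583623, 562.09393192, 214.06127084]), 'tcp_rot': array([-3.14049775e+00, -1.17509614e-04,  2.68982153e+00]), 'ft_force': array([-0.42335204, -0.66847166,  0.62841127]), 'moment': array([-0.0595765 , -0.02743969,  0.02292768]), 'grip_force': 0.0, 'opening': 0.9935942682922679}
{'vertical_fov': 52.74726241970032, 'cx': 316.27054881393667, 'cy': 237.59460578753323, 'origin': array([1423.79069008,   10.47776032,  830.71937804]), 'attitude': array([-2.29646409, -0.00366504,  1.51574607])}
{'vertical_fov': 52.83425186797166, 'cx': 310.807662942136, 'cy': 240.57125017635906, 'origin': array([ 523.74226488,   34.77985614, 1109.39462076]), 'attitude': array([-3.1071171 ,  0.01714806, -1.54409696])}
```

View pics/top0.png

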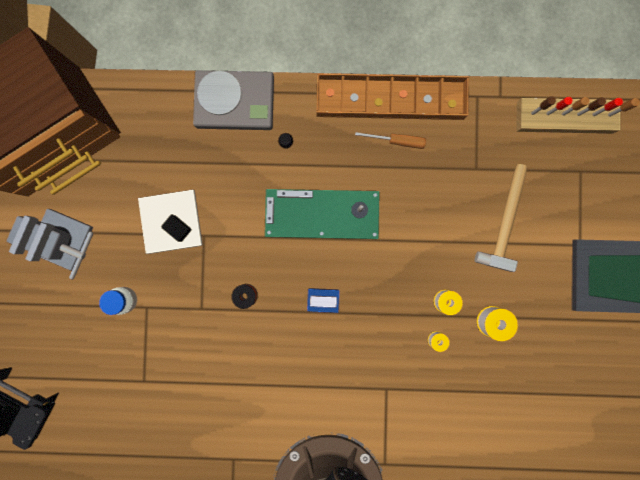

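View pics/scene0.png

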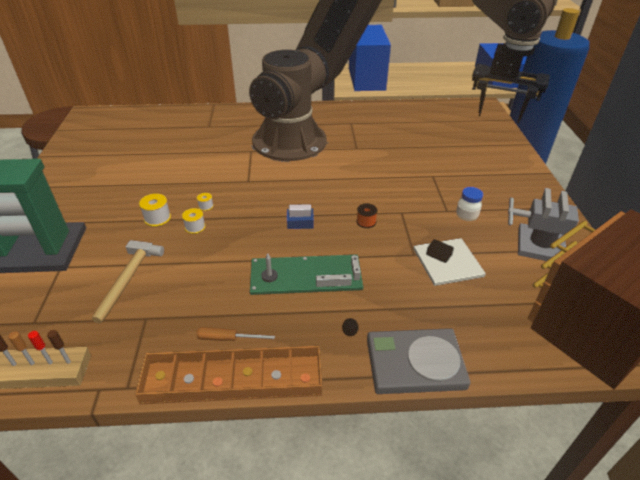

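Top view: the candidates for the silver spool are yellow-flanged at (449,302), (498,324, large) and (439,342, small), plus the copper one with black flanges at (244,296). By size I choose (449,302). The die block is at (323,300), the base at (322,214), the spindle at (360,209) and the stops at (294,194) and (269,210). The scene view shows the same spools at (193,220), (155,209) and (205,201).

```bash
cat > m.py <<'E'
from h import *
def comp(mask,mn=30):
    n,l,s,c=cv2.connectedComponentsWithStats(mask.astype(np.uint8),connectivity=8)
    return [(l==i,s[i],c[i]) for i in range(1,n) if s[i][4]>mn]
def hsv(p): return cv2.cvtColor(p,cv2.COLOR_RGB2HSV)
def tri(a,b):
    P=[];
    A=np.zeros((3,3));B=np.zeros(3)
    for n,(u,v) in(('top',a),('scene',b)):
        f,c=K(n); r=att(c)@np.array([(u-c['cx'])/f,(v-c['cy'])/f,1]); r/=np.linalg.norm(r)
        M=np.eye(3)-np.outer(r,r); A+=M; B+=M@np.array(c['origin']); P.append((M,np.array(c['origin'])))
    x=np.linalg.solve(A,B); return x,[np.linalg.norm(M@(x-o)) for M,o in P]
E
python3 - <<'E'
from m import *
np.set_printoptions(precision=1,suppress=True)
for n in('top','scene'):
    z=np.load(n+'0.npz');p,d=z['p'],z['d'];W=cloud(n,d);h=hsv(p)
    print(n,'bench z',[W[v,u,2].round(1) for v,u in((350,300),(270,400),(200,300))])
    H,S,V=[h[:,:,i] for i in range(3)]
    ms={'yellow':(H>20)&(H<34)&(S>180)&(V>150),'blue':(H>100)&(H<125)&(S>150)&(V>60),'green':(H>65)&(H<90)&(S>100)}
    for k,m in ms.items():
        for mk,s,c in comp(m,60):
            w=W[mk&(d>0)]; print(k,'bbox',s,'uv',c,'med',np.median(w,0),'zmax',np.percentile(w[:,2],95),'rect',cv2.minAreaRect(w[:,:2].astype(np.float32)))
    # spindle: 
    reg=(slice(185,240),slice(260,385)) if n=='top' else (slice(245,300),slice(245,370))
    w=W[reg];i=np.argsort(-w[:,:,2].ravel())[:8];print('highest',w.reshape(-1,3)[i])
    for lo,hi in((32,39),(17,22),(60,90)):
        m=(w[:,:,2]>lo)&(w[:,:,2]<hi)
        for mk,s,c in comp(m,5): print('h',lo,hi,s,'med',w[mk].mean(0),cv2.minAreaRect(w[mk][:,:2].astype(np.float32)))
p=np.load('top0.npz')['p'];q=np.load('scene0.npz')['p']
a=cv2.resize(p[270:360,400:535],None,fx=5,fy=5,interpolation=cv2.INTER_CUBIC)[:,:,::-1]
cv2.imwrite('pics/c1.png',a)
b=cv2.resize(p[180:245,258:388],None,fx=6,fy=6,interpolation=cv2.INTER_CUBIC)[:,:,::-1]
cv2.imwrite('pics/c2.png',b)
E
```

```text
top bench z [np.float64(-2.8), np.float64(-0.0), np.float64(9.9)]
yellow bbox [439 290  24  25 442] uv [450.1 302.6] med [ 431.7 -255.9   42.9] zmax 45.99465714869101 rect ((431.32562255859375, -261.46343994140625), (65.0185317993164, 51.857154846191406), 81.72913360595703)
yellow bbox [485 307  33  35 787] uv [501.  324.5] med [ 388.9 -361.5   56.9] zmax 59.965408984990155 rect ((385.80194091796875, -371.8824157714844), (94.84346008300781, 70.18489074707031), 72.71969604492188)
yellow bbox [431 333  19  19 251] uv [439.8 342.3] med [ 342.  -237.5   32.4] zmax 35.404649129370206 rect ((343.751953125, -241.3724822998047), (48.77785110473633, 40.10703659057617), 88.5385513305664)
blue bbox [309 289  30   9 183] uv [323.6 292.3] med [446.1  21.9  29. ] zmax 31.728703818129066 rect ((444.35552978515625, 22.852767944335938), (17.842445373535156, 64.87688446044922), 1.4667984247207642)
blue bbox [100 291  25  24 471] uv [112.  302.1] med [415.4 477.6  73.8] zmax 76.77392882656775 rect ((414.6670227050781, 478.8433837890625), (49.76518249511719, 50.277061462402344), 88.660400390625)
blue bb
[... 4504 characters left out ...]
665.5183715820312, 94.2960205078125), (18.143333435058594, 79.81471252441406), 0.5986722707748413)
h 17 22 [17 24 16 13 97] med [638.6 -53.1  19.9] ((635.1512451171875, -51.87554931640625), (36.436790466308594, 34.89710235595703), 1.1884697675704956)
h 17 22 [80 37 21  4 29] med [671.5  99.4  19.3] ((671.8250122070312, 97.58573913574219), (5.561811447143555, 45.37840270996094), 3.9637293815612793)
h 17 22 [70 38  9  3 14] med [670.6  62.   19. ] ((670.058837890625, 61.05502700805664), (18.910390853881836, 5.819611072540283), 78.82926177978516)
h 60 90 [21  9  5 10 40] med [637.2 -52.2  73.3] ((636.7698974609375, -52.49824905395508), (7.84525203704834, 13.377485275268555), 53.088043212890625)
```

View pics/c1.png

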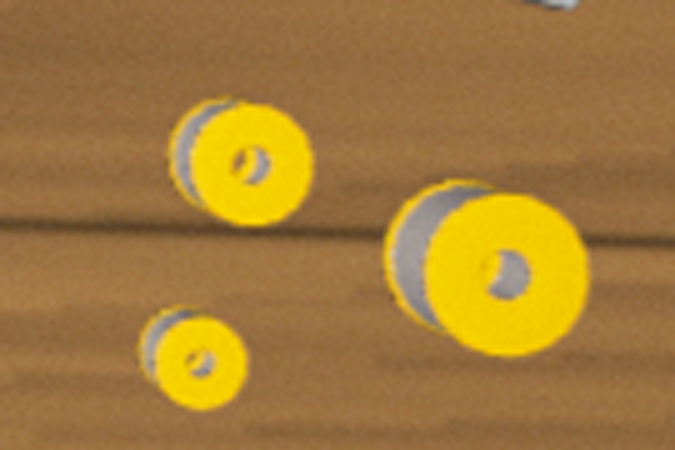

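View pics/c2.png

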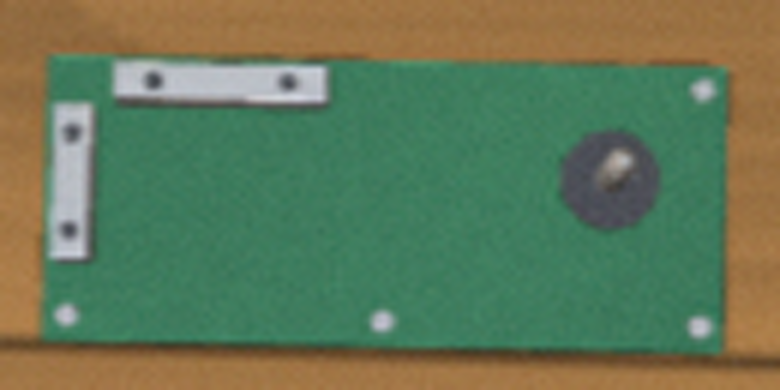

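The crop c1 shows the chosen spool's upper flange centred at crop (252,164), which is pixel (450,302), and about 54 mm across. That matches the middle size, between the ~70 mm one at right and the ~40 mm one below. Crop c2 shows the base with the side stop along the top, the end stop at left, and the spindle rising from the shoulder at crop (610,180).

```bash
python3 - <<'E'
from m import *
np.set_printoptions(precision=2,suppress=True)
D={n:np.load(n+'0.npz') for n in('top','scene')}
T={'spool_top':((431,-254),40,44,35),'copper':((440,180),40,44,40),'rib':((428,22),49,54,35),'side':((665,95),31,36,50),'end':((627,149),31,36,40),'shoulder':((634,-52),16,20,24),'tip':((635,-52),70,84,12),'foot':((428,22),25,30,50)}
cc={}
for k,((x,y),lo,z0,r) in T.items():
    for n in D:
        d=D[n]['d'];W=cloud(n,d)
        m=(np.hypot(W[...,0]-x,W[...,1]-y)<r)&(W[...,2]>lo-1)&(W[...,2]<z0+6)
        if k in('foot','shoulder'): m&=W[...,2]<z0+4
        if not m.any(): print(k,n,'none');continue
        mk=max(comp(m,3),key=lambda t:t[1][4])[0]
        if k=='spool_top': mk=cv2.morphologyEx(mk.astype(np.uint8),cv2.MORPH_CLOSE,np.ones((5,5)))>0
        c=cv2.findContours(mk.astype(np.uint8),cv2.RETR_EXTERNAL,cv2.CHAIN_APPROX_NONE)[0]
        c=max(c,key=len)[:,0,:]
        P=np.array([ray(n,u,v,z0) for u,v in c],np.float32)[:,:2]
        zz=np.median(W[mk][:,2])
        uv=np.argwhere(mk).mean(0)[::-1]; cc[k,n]=uv
        print(k,n,'uv',uv,'z',zz.round(1),'rect',[np.round(q,2) for q in cv2.minAreaRect(P)],'circ',np.round(cv2.minEnclosingCircle(P)[0],1),'mean',ray(n,*uv,z0))
    if (k,'top') in cc and (k,'scene') in cc: print('   TRI',*tri(cc[k,'top'],cc[k,'scene']))
# base edge yaw: green contour rays at z=12
h=hsv(D['top']['p']);m=(h[...,0]>65)&(h[...,0]<90)&(h[...,1]>100);m[:,400:]=0
m=cv2.morphologyEx(m.astype(np.uint8),cv2.MORPH_CLOSE,np.ones((9,9)))
c=max(cv2.findContours(m,cv2.RETR_EXTERNAL,cv2.CHAIN_APPROX_NONE)[0],key=len)[:,0,:]
P=np.array([ray('top',u,v,12) for u,v in c])[:,:2].astype(np.float32)
print('base',cv2.minAreaRect(P))
ctr=np.array(cv2.minAreaRect(P)[0]);q=P-ctr
for s in(1,-1):
    e=q[(s*q[:,0]>45)&(abs(q[:,1])<115)];e=e[abs(e[:,0]-np.median(e[:,0]))<4];print('long edge slope(dx/dy)',np.polyfit(e[:,1],e[:,0],1))
    e=q[(s*q[:,1]>120)&(abs(q[:,0])<45)];e=e[abs(e[:,1]-np.median(e[:,1]))<4];print('short edge dy/dx',np.polyfit(e[:,0],e[:,1],1))
h=hsv(D['top']['p'])
b=(h[...,0]>100)&(h[...,0]<125)&(h[...,1]>100)&(h[...,2]>40);b[:, :290]=0;b[:,360:]=0;b[:270]=0
v,u=np.nonzero(b);P=np.array([ray('top',a,c,30) for a,c in zip(u,v)])[:,:2].astype(np.float32);print('blue',cv2.minAreaRect(P))
q=P-P.mean(0);
for s in range(310,338,9): print([ (v[u==s].min(),v[u==s].max())])
E
```

```text
Traceback (most recent call last):
cv2.error: OpenCV(4.12.0) /io/opencv/modules/imgproc/src/convhull.cpp:143: error: (-215:Assertion failed) total >= 0 && (depth == CV_32F || depth == CV_32S) in function 'convexHull'
```

```bash
cat > meas.py <<'E'
from m import *
np.set_printoptions(precision=2,suppress=True)
D={n:np.load(n+'0.npz') for n in('top','scene')}
T={'spool_top':((431,-254),40,44,35),'rib':((428,22),49,54,35),'side':((665,95),31,36,50),'end':((627,149),31,36,40),'shoulder':((634,-52),16,20,24),'tip':((635,-52),70,84,12),'foot':((428,22),25,30,50)}
cc={}
R2=lambda P:cv2.minAreaRect(np.ascontiguousarray(P[:,:2],np.float32))
for k,((x,y),lo,z0,r) in T.items():
    for n in D:
        d=D[n]['d'];W=cloud(n,d)
        m=(np.hypot(W[...,0]-x,W[...,1]-y)<r)&(W[...,2]>lo-1)&(W[...,2]<z0+6)
        if k in('foot','shoulder'): m&=W[...,2]<z0+4
        if not m.any(): print(k,n,'none');continue
        mk=max(comp(m,3),key=lambda t:t[1][4])[0]
        if k=='spool_top': mk=cv2.morphologyEx(mk.astype(np.uint8),cv2.MORPH_CLOSE,np.ones((5,5)))>0
        c=max(cv2.findContours(mk.astype(np.uint8),cv2.RETR_EXTERNAL,cv2.CHAIN_APPROX_NONE)[0],key=len)[:,0,:]
        P=np.array([ray(n,u,v,z0) for u,v in c])
        uv=np.argwhere(mk).mean(0)[::-1]; cc[k,n]=uv
        print(k,n,'uv',uv,'z',np.median(W[mk][:,2]).round(1),'rect',[np.round(q,2) for q in R2(P)],'mean',ray(n,*uv,z0))
    if len([1 for a in cc if a[0]==k])==2: print('   TRI',*tri(cc[k,'top'],cc[k,'scene']))
h=hsv(D['top']['p']);m=(h[...,0]>65)&(h[...,0]<90)&(h[...,1]>100);m[:,400:]=0
m=cv2.morphologyEx(m.astype(np.uint8),cv2.MORPH_CLOSE,np.ones((9,9)))
c=max(cv2.findContours(m,cv2.RETR_EXTERNAL,cv2.CHAIN_APPROX_NONE)[0],key=len)[:,0,:]
P=np.array([ray('top',u,v,12) for u,v in c])
print('base',R2(P)); q=P[:,:2]-np.array(R2(P)[0])
for s in(1,-1):
    e=q[(s*q[:,0]>45)&(abs(q[:,1])<115)];e=e[abs(e[:,0]-np.median(e[:,0]))<4];print('long dx/dy',np.polyfit(e[:,1],e[:,0],1))
    e=q[(s*q[:,1]>120)&(abs(q[:,0])<45)];e=e[abs(e[:,1]-np.median(e[:,1]))<4];print('short dy/dx',np.polyfit(e[:,0],e[:,1],1))
b=(h[...,0]>100)&(h[...,0]<125)&(h[...,1]>100)&(h[...,2]>40);b[:, :290]=0;b[:,360:]=0;b[:270]=0
v,u=np.nonzero(b);P=np.array([ray('top',a,c,30) for a,c in zip(u,v)]);print('blue',R2(P))
for s in range(310,338,9): print(s,v[u==s].min(),v[u==s].max())
E
python3 meas.py
```

```text
spool_top top uv [449.5  302.53] z 43.1 rect [array([ 432.49, -252.77]), array([50.26, 50.06]), np.float64(1.01)] mean [ 432.41 -252.77   44.  ]
spool_top scene uv [192.34 214.78] z 44.8 rect [array([ 433.7 , -253.53]), array([58.93, 50.93]), np.float64(6.86)] mean [ 433.53 -252.63   44.  ]
   TRI [ 432.33 -252.99   43.05] [np.float64(0.0391311993010696), np.float64(0.039131199301005185)]
rib top uv [322.38 301.23] z 52.5 rect [array([428.8,  24.9]), array([21.68, 54.42]), np.float64(1.61)] mean [428.3   25.15  54.  ]
rib scene uv [299.59 207.64] z 54.5 rect [array([429.75,  24.27]), array([54.93, 29.51]), np.float64(87.4)] mean [430.41  24.66  54.  ]
   TRI [428.13  24.91  52.21] [np.float64(0.2177065085121332), np.float64(0.21770650851212908)]
side top uv [293.29 193.27] z 34.7 rect [array([665.51,  94.55]), array([13.46, 76.  ]), np.float64(1.4)] mean [664.85  96.1   36.  ]
side scene uv [333.35 277.43] z 36.2 rect [array([668.55,  94.28]), array([22.09, 79.94]), np.float64(0.22)] mean [667.16  93.83  36.  ]
   TRI [665.08  95.14  33.84] [np.float64(1.078627648438206), np.float64(
[... 1163 characters left out ...]
ect [array([428.27,  24.63]), array([69.74, 50.05]), np.float64(89.05)] mean [429.23  24.34  30.  ]
foot scene uv [300.44 217.62] z 30.5 rect [array([431.85,  25.59]), array([69.01, 58.67]), np.float64(89.44)] mean [442.09  26.07  30.  ]
   TRI [428.27  25.26  18.76] [np.float64(1.0290031576295913), np.float64(1.0290031576295962)]
base ((623.0582275390625, 30.745407104492188), (107.64051818847656, 254.35890197753906), 0.4174433946609497)
long dx/dy [-0.02 52.24]
short dy/dx [ -0.   126.39]
long dx/dy [ -0.01 -52.62]
short dy/dx [  -0.02 -126.05]
blue ((428.16070556640625, 23.99224090576172), (67.919921875, 49.449317932128906), 89.0474853515625)
310 289 310
319 289 311
328 290 311
337 290 312
```

The heights agree with the text: spool 43–45, rib 52–54, foot 29–30, stops 35–36, shoulder 19–20 and tip about 77 by depth. Rough targets are the spool at (432.5,-253), the spindle at (633.8,-52.2), the die at (428.5,24.8) and corner_home at about (633.5,107.2), with base yaw about 0.01.

The manual's scale: shifts go in shares of 500 mm and turns go in shares of 2 pi rad. Converting my numbers, -165 mm / 500 = -0.33, -113 mm / 500 = -0.226, 0.6 rad / 6.2832 = 0.0955.

```bash
cat > d.py <<'E'
import sys
from h import *
np.set_printoptions(precision=2,suppress=True)
x,y,z,yaw=map(float,sys.argv[1:5]); s=state()
Rm=R.from_euler('xyz',s['tcp_rot']).as_matrix()
e=(s['tcp_rot'][2]-yaw+np.pi)%(2*np.pi)-np.pi
print('t',round(s['t'],2),'at',s['eef_pos'],'rot',s['tcp_rot'],'F',s['ft_force'],'op',round(s['opening'],3),'grip',round(s['grip_force'],1))
print('delta',Rm.T@(np.array([x,y,z])-s['eef_pos']),'turn',round(e,3))
E
python3 -m handwheel '{"moves":[[-0.33,-0.226,0,0.0955,1],[-0.33,-0.226,0,0.0955,1],[-0.33,-0.226,0,0.0955,1],[-0.33,-0.226,0,0.0955,1],[-0.33,-0.226,0,0.0955,1]]}'
python3 d.py 470 150 150 1.575
```

```text
t: 0.52
eef_pos: [372.6, 386.3, 214.5]
tcp_rot: [-3.141, 0.0, 2.083]
ft_force: [0.2, -0.8, 1.0]
opening: 0.996
grip_force: 0.0
t 0.52 at [372.64 386.26 214.46] rot [-3.14  0.    2.08] F [ 0.16 -0.83  0.99] op 0.996 grip 0.0
delta [-253.64  -30.91   64.55] turn 0.508
```

To row units: -200 mm / 500 = -0.4, 30 mm / 500 = 0.06, 0.508 rad / 6.2832 = 0.0809.

```bash
python3 -m handwheel '{"moves":[[-0.4,-0.05,0.06,0.0809,1],[-0.4,-0.05,0.06,0.0809,1],[-0.4,-0.05,0.06,0.0809,1],[-0.4,-0.05,0.06,0.0809,1],[-0.4,-0.05,0.06,0.0809,1]]}'
python3 d.py 445 -140 150 1.575
```

```text
t: 0.93
eef_pos: [449.8, 200.4, 184.3]
tcp_rot: [-3.141, 0.0, 1.574]
ft_force: [0.8, -0.2, -0.1]
opening: 1.001
grip_force: 0.0
t 0.93 at [449.8  200.36 184.26] rot [-3.14  0.    1.57] F [ 0.84 -0.21 -0.1 ] op 1.001 grip 0.0
delta [-340.34   -5.8    34.27] turn -0.001
```

To row units: -200 mm / 500 = -0.4, 30 mm / 500 = 0.06.

```bash
python3 -m handwheel '{"moves":[[-0.4,-0.01,0.06,0,1],[-0.4,-0.01,0.06,0,1],[-0.4,-0.01,0.06,0,1],[-0.4,-0.01,0.06,0,1],[-0.4,-0.01,0.06,0,1]]}'; python3 -m handwheel '{"moves":[[-0.4,-0.01,0.06,0,1],[-0.4,-0.01,0.06,0,1],[-0.4,-0.01,0.06,0,1],[-0.4,-0.01,0.06,0,1],[-0.4,-0.01,0.06,0,1]]}'
python3 d.py 432.5 -253 100 1.575
```

```text
t: 1.35
eef_pos: [446.1, 0.3, 154.2]
tcp_rot: [-3.141, -0.0, 1.582]
ft_force: [0.9, 0.9, -0.3]
opening: 0.997
grip_force: 0.0
t: 1.77
eef_pos: [443.3, -200.1, 124.1]
tcp_rot: [-3.141, -0.0, 1.581]
ft_force: [0.4, 0.1, -0.9]
opening: 1.0
grip_force: 0.0
t 1.77 at [ 443.32 -200.06  124.12] rot [-3.14 -0.    1.58] F [ 0.39  0.06 -0.89] op 1.0 grip 0.0
delta [-52.83 -11.35  24.11] turn 0.006
```

To row units: 54 mm / 500 = 0.108, -53 mm / 500 = -0.106.

```bash
python3 -m handwheel '{"moves":[[-0.106,-0.022,0.048,0,1],[-0.106,-0.022,0.048,0,1],[-0.106,-0.022,0.108,0,1],[-0.106,-0.022,0.108,0,1],[-0.106,-0.022,0.108,0,1]]}'
python3 d.py 432.5 -253 8 1.581
python3 - <<'E'
from h import *
p,d=read_camera('scene');cv2.imwrite('pics/a1.png',cv2.resize(p[130:270,120:280],None,fx=4,fy=4)[:,:,::-1])
E
```

```text
t: 2.18
eef_pos: [432.7, -250.1, 69.9]
tcp_rot: [-3.139, -0.002, 1.581]
ft_force: [-0.2, 0.9, -0.3]
opening: 0.999
grip_force: 0.0
t 2.18 at [ 432.7  -250.13   69.87] rot [-3.14 -0.    1.58] F [-0.17  0.94 -0.31] op 0.999 grip 0.0
delta [-3.01 -0.06 61.86] turn 0.0
```

View pics/a1.png

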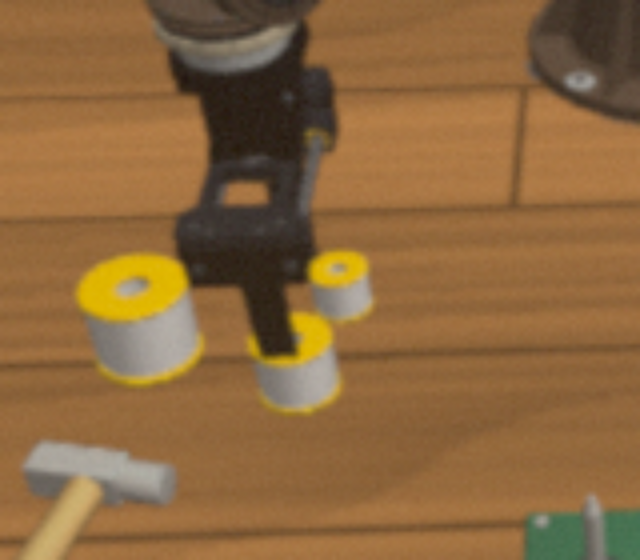

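The crop shows the gripper straight over the middle-sized spool (crop (295,365)): the front finger tip is at about (280,350), and the other two spools are clear. Descending.

To row units: 61 mm / 500 = 0.122, 50 mm / 500 = 0.1.

```bash
python3 d.py 432.5 -253 8 1.581; python3 -m handwheel '{"moves":[[0,0,0.06,0,1],[0,0,0.1,0,1],[0,0,0.122,0,1],[0,0,0.122,0,1],[0,0,0.122,0,1]]}'
python3 d.py 432.5 -253 8 1.581
```

```text
t 2.23 at [ 433.35 -250.18   70.88] rot [-3.14 -0.    1.58] F [0.42 0.39 0.79] op 0.998 grip 0.0
delta [-2.87 -0.82 62.88] turn 0.001
t: 2.65
eef_pos: [434.0, -250.3, 10.6]
tcp_rot: [3.141, 0.0, 1.583]
ft_force: [0.2, -0.1, 0.4]
opening: 1.003
grip_force: 0.0
t 2.65 at [ 434.01 -250.26   10.59] rot [3.14 0.   1.58] F [ 0.24 -0.13  0.41] op 1.003 grip 0.0
delta [-2.73 -1.54  2.59] turn 0.002
```

To row units: -2.8 mm / 500 = -0.0056, 1.5 mm / 500 = 0.003.

```bash
python3 -m handwheel '{"moves":[[-0.0056,-0.0024,0.003,0,1],[-0.0056,-0.0024,0.003,0,1],[-0.0056,-0.0024,0.003,0,0.4],[-0.0056,-0.0024,0.003,0,0.4],[-0.0056,-0.0024,0.003,0,0.4]]}'
python3 -m handwheel '{"moves":[[0,0,0,0,0.4],[0,0,0,0,0.4],[0,0,0,0,0.4],[0,0,0,0,0.4],[0,0,0,0,0.4]]}'
python3 d.py 432.5 -253 8 1.581
```

```text
t: 3.07
eef_pos: [432.4, -253.6, 8.6]
tcp_rot: [3.141, 0.0, 1.582]
ft_force: [1.1, -0.3, 0.7]
opening: 0.846
grip_force: 0.0
t: 3.48
eef_pos: [432.3, -253.5, 8.1]
tcp_rot: [3.142, -0.0, 1.582]
ft_force: [0.1, 0.4, 0.6]
opening: 0.569
grip_force: 30.0
t 3.48 at [ 432.27 -253.45    8.08] rot [ 3.14 -0.    1.58] F [0.1  0.36 0.65] op 0.569 grip 30.0
delta [0.45 0.23 0.08] turn 0.001
```

To row units: -117 mm / 500 = -0.234, -90 mm / 500 = -0.18.

```bash
python3 -m handwheel '{"moves":[[0,0,-0.04,0,0.4],[0,0,-0.12,0,0.4],[0,0,-0.18,0,0.4],[0,0,-0.234,0,0.4],[0,0,-0.234,0,0.4]]}'
python3 -m handwheel '{"moves":[[0.05,0.05,0,0,0.4],[0.1,0.1,0,0,0.4],[0.15,0.15,0,0,0.4],[0.2,0.2,0,0,0.4],[0.2,0.2,0,0,0.4]]}'
python3 -m handwheel '{"moves":[[0.05,0.05,0,0,0.4],[0.1,0.1,0,0,0.4],[0.15,0.15,0,0,0.4],[0.18,0.18,0,0,0.4],[0.18,0.18,0,0,0.4]]}'
python3 -m handwheel '{"moves":[[0,0,0,0,0.4],[0,0,0,0,0.4],[0,0,0,0,0.4]]}'
python3 d.py 633.8 -52.2 125 1.581
cat > look.py <<'E'
from m import *
np.set_printoptions(precision=2,suppress=True)
# held spool: yellow masks in each view
D={n:read_camera(n) for n in('scene','top')};s=state()['eef_pos'];print(s)
uvs={}
for n,(p,d) in D.items():
    W=cloud(n,d);h=hsv(p);y=(h[...,0]>20)&(h[...,0]<34)&(h[...,1]>150)&(h[...,2]>90)
    m=y&(np.hypot(W[...,0]-s[0],W[...,1]-s[1])<60)&(W[...,2]>25)
    print(n,m.sum(),'u',np.nonzero(m)[1].min(),np.nonzero(m)[1].max(),'v',np.nonzero(m)[0].min(),np.nonzero(m)[0].max(),'W med',np.median(W[m],0),'y range',np.percentile(W[m][:,1],[1,99]),'z',np.percentile(W[m][:,2],[2,98]))
    np.savez(n+'1.npz',p=p,d=d)
E
python3 look.py; python3 - <<'E'
from h import *
p=np.load('scene1.npz')['p'];cv2.imwrite('pics/a2.png',cv2.resize(p[170:310,210:370],None,fx=5,fy=4.2)[:,:,::-1])
E
```

```text
t: 3.9
eef_pos: [433.7, -254.4, 129.4]
tcp_rot: [3.136, 0.004, 1.582]
ft_force: [0.8, -0.7, -1.1]
opening: 0.569
grip_force: 30.0
t: 4.32
eef_pos: [534.1, -148.8, 124.2]
tcp_rot: [3.141, -0.001, 1.585]
ft_force: [-0.7, -0.0, -2.0]
opening: 0.569
grip_force: 30.0
t: 4.73
eef_pos: [622.0, -58.5, 123.8]
tcp_rot: [-3.142, -0.001, 1.585]
ft_force: [-0.6, -0.7, -1.2]
opening: 0.566
grip_force: 30.0
t: 4.98
eef_pos: [619.4, -62.2, 124.7]
tcp_rot: [-3.141, -0.0, 1.581]
ft_force: [-0.5, -0.8, -1.3]
opening: 0.569
grip_force: 30.0
t 4.98 at [619.4  -62.16 124.7 ] rot [-3.14 -0.    1.58] F [-0.49 -0.77 -1.35] op 0.569 grip 30.0
delta [ 9.81 14.5  -0.31] turn -0.0
[619.63 -62.24 125.09]
scene 29 u 251 274 v 239 246 W med [638.08 -59.65 120.19] y range [-86.53 -36.7 ] z [116.45 129.16]Traceback (most recent call last):
  File "look.py", line 9, in <module>
    print(n,m.sum(),'u',np.nonzero(m)[1].min(),np.nonzero(m)[1].max(),'v',np.nonzero(m)[0].min(),np.nonzero(m)[0].max(),'W med',np.median(W[m],0),'y range',np.percentile(W[m][:,1],[1,99]),'z',np.percentile(W[m][:,2],[2,98]))
                        ~~~~~~~~~~~~~~~~~~~~^^
    return umr_minimum(a, axis, None, out, keepdims, initial, where)
ValueError: zero-size array to reduction operation minimum which has no identity
```

View pics/a2.png

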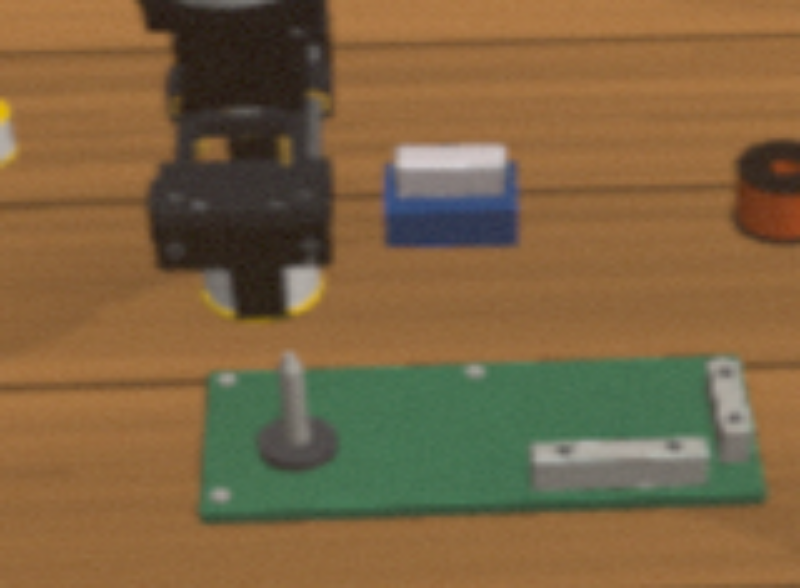

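The crop shows the spool held upright and centred on the fingers (rim crop x 202–325, finger 235–287), beside the spindle tip at crop (290,355). I'll shift over the spindle and compare the spool's rim with its predicted projection.

To row units: 14.3 mm / 500 = 0.0286, 9.8 mm / 500 = 0.0196.

```bash
python3 -m handwheel '{"moves":[[0.01,0.016,0,0,0.4],[0.0196,0.0286,0,0,0.4],[0.0196,0.0286,0,0,0.4],[0.0196,0.0286,0,0,0.4],[0.0196,0.0286,0,0,0.4]]}'
cat > look.py <<'E'
from m import *
np.set_printoptions(precision=2,suppress=True)
p,d=read_camera('scene');s=state();e=s['eef_pos'];print(e,s['tcp_rot'])
h=hsv(p);y=(h[...,0]>18)&(h[...,0]<36)&(h[...,1]>130)&(h[...,2]>80)
y[:215]=0;y[265:]=0;y[:,:235]=0;y[:,310:]=0
v,u=np.nonzero(y);print('seen u',u.min(),u.max(),'v',v.min(),v.max(),y.sum())
f,c=K('scene');A=att(c)
def proj(P): q=(np.array(P)-c['origin'])@A; return q[...,:2]/q[...,2:]*f+[c['cx'],c['cy']]
t=np.linspace(0,2*np.pi,200)
for nm,xy in(('tcp',e[:2]),('spindle',[633.9,-52.4])):
    r=proj(np.c_[xy[0]+27*np.cos(t),xy[1]+27*np.sin(t),np.full(200,e[2]-8)]);print(nm,r.min(0),r.max(0))
cols=[(a,v[u==a].max()) for a in sorted(set(u))];print(cols)
print('spindle pix',proj([[633.9,-52.4,84],[633.9,-52.4,20]]))
E
python3 look.py
```

```text
t: 5.5
eef_pos: [634.3, -51.3, 125.0]
tcp_rot: [-3.141, -0.0, 1.582]
ft_force: [0.1, -0.3, -1.7]
opening: 0.572
grip_force: 30.0
[634.23 -51.34 125.03] [-3.14 -0.    1.58]
seen u 254 294 v 242 256 55
tcp [254.7  235.24] [279.42 251.82]
spindle [254.22 235.16] [278.94 251.73]
[(np.int64(254), np.int64(243)), (np.int64(255), np.int64(246)), (np.int64(256), np.int64(247)), (np.int64(257), np.int64(248)), (np.int64(258), np.int64(249)), (np.int64(259), np.int64(249)), (np.int64(260), np.int64(250)), (np.int64(261), np.int64(250)), (np.int64(262), np.int64(249)), (np.int64(263), np.int64(250)), (np.int64(264), np.int64(250)), (np.int64(265), np.int64(251)), (np.int64(266), np.int64(250)), (np.int64(267), np.int64(251)), (np.int64(268), np.int64(250)), (np.int64(269), np.int64(250)), (np.int64(270), np.int64(250)), (np.int64(272), np.int64(249)), (np.int64(273), np.int64(249)), (np.int64(274), np.int64(249)), (np.int64(275), np.int64(248)), (np.int64(276), np.int64(248)), (np.int64(277), np.int64(247)), (np.int64(278), np.int64(246)), (np.int64(279), np.int64(244)), (np.int64(294), np.int64(256))]
spindle pix [[267.55 254.22]
 [269.29 274.19]]
```

To row units: 45 mm / 500 = 0.09, 40 mm / 500 = 0.08.

```bash
python3 -m handwheel '{"moves":[[-0.0016,-0.0006,0.03,0,0.4],[-0.0016,-0.0006,0.06,0,0.4],[-0.0016,-0.0006,0.08,0,0.4],[-0.0016,-0.0006,0.09,0,0.4],[-0.0016,-0.0006,0.09,0,0.4]]}'
python3 -m handwheel '{"moves":[[0,0,0.016,0,0.4],[0,0,0.032,0,0.4],[0,0,0.048,0,0.4],[0,0,0.048,0,0.4]]}'
python3 d.py 633.8 -52.2 28 1.581
```

```text
t: 5.97
eef_pos: [633.6, -52.2, 79.0]
tcp_rot: [-3.14, -0.0, 1.582]
ft_force: [-0.5, 0.1, -1.0]
opening: 0.572
grip_force: 30.0
t: 6.3
eef_pos: [633.4, -52.1, 54.5]
tcp_rot: [-3.14, -0.0, 1.582]
ft_force: [0.0, -1.2, -2.1]
opening: 0.57
grip_force: 30.0
t 6.3 at [633.37 -52.09  54.48] rot [-3.14 -0.    1.58] F [ 0.05 -1.17 -2.13] op 0.57 grip 30.0
delta [-0.13  0.48 26.47] turn 0.001
```

To row units: 25.5 mm / 500 = 0.051, 24 mm / 500 = 0.048.

```bash
python3 -m handwheel '{"moves":[[0,0,0.018,0,0.4],[0,0,0.036,0,0.4],[0,0,0.048,0,0.4],[0,0,0.051,0,0.4],[0,0,0.051,0,0.4]]}'
python3 -m handwheel '{"moves":[[0,0,0.001,0,0.4],[0,0,0.001,0,0.4]]}'
python3 d.py 633.8 -52.2 28 1.581
```

```text
t: 6.72
eef_pos: [633.8, -52.2, 29.9]
tcp_rot: [-3.141, -0.0, 1.582]
ft_force: [0.3, 0.1, -1.1]
opening: 0.57
grip_force: 30.0
t: 6.88
eef_pos: [634.3, -52.2, 30.4]
tcp_rot: [3.141, 0.0, 1.582]
ft_force: [0.0, -0.1, -1.4]
opening: 0.57
grip_force: 30.0
t 6.88 at [634.26 -52.23  30.35] rot [3.14 0.   1.58] F [ 0.03 -0.1  -1.4 ] op 0.57 grip 30.0
delta [ 0.04 -0.46  2.35] turn 0.001
```

To row units: 2 mm / 500 = 0.004, 1 mm / 500 = 0.002.

```bash
python3 -m handwheel '{"moves":[[0,0,0.002,0,0.4],[0,0,0.004,0,0.4],[0,0,0.004,0,0.4],[0,0,0.004,0,0.4]]}'
python3 -m handwheel '{"moves":[[0,0,0,0,0.9],[0,0,0,0,0.9],[0,0,0,0,0.9],[0,0,0,0,0.9],[0,0,0,0,0.9]]}'
python3 d.py 633.8 -52.2 150 1.581
```

```text
t: 7.22
eef_pos: [634.1, -52.2, 28.2]
tcp_rot: [3.141, -0.0, 1.582]
ft_force: [0.6, 0.5, -1.0]
opening: 0.568
grip_force: 30.0
t: 7.63
eef_pos: [634.1, -52.2, 28.2]
tcp_rot: [3.141, -0.0, 1.582]
ft_force: [-0.8, -0.3, -0.5]
opening: 0.859
grip_force: 0.0
t 7.63 at [634.12 -52.22  28.2 ] rot [ 3.14 -0.    1.58] F [-0.79 -0.26 -0.51] op 0.859 grip 0.0
delta [   0.03   -0.3  -121.8 ] turn 0.001
```

```bash
python3 -m handwheel '{"moves":[[0,0,-0.04,0,0.9],[0,0,-0.12,0,0.9],[0,0,-0.2,0,0.9],[0,0,-0.24,0,0.9],[0,0,-0.24,0,0.9]]}'
python3 -m handwheel '{"moves":[[0.154,-0.412,0,0,0.9],[0.154,-0.412,0,0,0.9],[0.154,-0.412,0,0,0.9],[0.154,-0.412,0,0,0.9],[0.154,-0.412,0,0,0.9]]}'
python3 d.py 428.3 24.8 34 1.571
python3 - <<'E'
from m import *
np.set_printoptions(precision=2,suppress=True)
for n in('top','scene'):
    p,d=read_camera(n);W=cloud(n,d);h=hsv(p);y=(h[...,0]>20)&(h[...,0]<34)&(h[...,1]>150)&(h[...,2]>90)
    m=y&(np.hypot(W[...,0]-634,W[...,1]+52)<45)&(W[...,2]>50)
    c=max(cv2.findContours(m.astype(np.uint8),cv2.RETR_EXTERNAL,cv2.CHAIN_APPROX_NONE)[0],key=len)[:,0,:]
    P=np.array([ray(n,u,v,64) for u,v in c])[:,:2]
    print(n,m.sum(),'z',np.median(W[m][:,2]),cv2.minEnclosingCircle(np.ascontiguousarray(P,np.float32)))
    np.savez(n+'2.npz',p=p,d=d)
    if n=='scene': cv2.imwrite('pics/a3.png',cv2.resize(p[150:310,230:370],None,fx=5,fy=3.7)[:,:,::-1])
E
```

```text
t: 8.05
eef_pos: [635.9, -52.5, 153.3]
tcp_rot: [3.134, 0.001, 1.582]
ft_force: [0.5, -0.1, 0.8]
opening: 0.901
grip_force: 0.0
t: 8.47
eef_pos: [435.7, 19.1, 147.5]
tcp_rot: [-3.141, -0.0, 1.582]
ft_force: [0.9, 1.1, -1.3]
opening: 0.903
grip_force: 0.0
t 8.47 at [435.73  19.09 147.48] rot [-3.14 -0.    1.58] F [ 0.89  1.06 -1.28] op 0.903 grip 0.0
delta [  5.77  -7.27 113.49] turn 0.011
top 429 z 63.01612737924734 ((633.4425659179688, -52.07290267944336), 26.574993133544922)
scene 265 z 64.95152058189035 ((633.7890014648438, -53.2454719543457), 27.1087703704834)
```

View pics/a3.png

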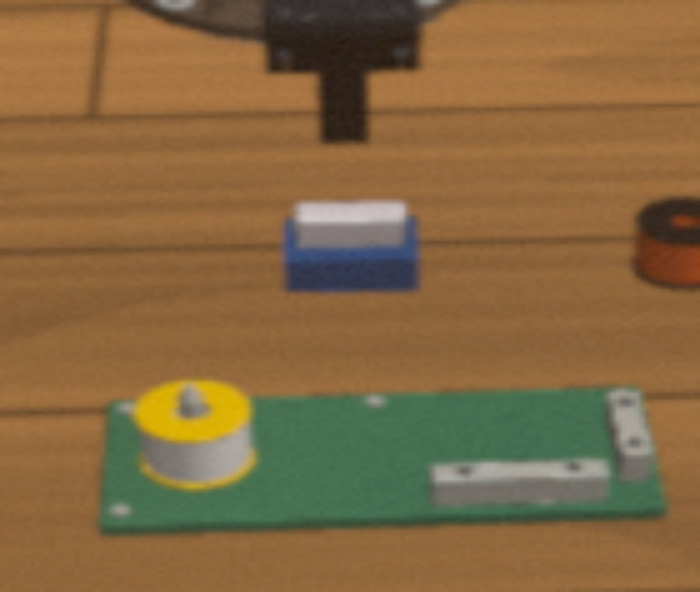

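The crop shows the silver spool seated on its shoulder with the spindle tip showing through the bore (crop (190,400)). Its top measures z 63–65, within 1.5 mm of the axis. The die block is at crop (350,245), under the gripper.

To row units: 75 mm / 500 = 0.15, -7.3 mm / 500 = -0.0146, 0.015 rad / 6.2832 = 0.0024.

```bash
python3 -m handwheel '{"moves":[[0.0116,-0.0146,0.06,0.0024,0.9],[0.0116,-0.0146,0.12,0.0024,0.9],[0.0116,-0.0146,0.15,0.0024,0.9],[0.0116,-0.0146,0.15,0.0024,0.9]]}'
python3 d.py 428.3 24.8 32.5 1.566
```

```text
t: 8.9
eef_pos: [429.7, 24.3, 70.5]
tcp_rot: [-3.137, -0.001, 1.567]
ft_force: [-0.7, -0.7, 0.7]
opening: 0.902
grip_force: 0.0
t 8.9 at [429.65  24.35  70.49] rot [-3.14 -0.    1.57] F [-0.7  -0.71  0.71] op 0.902 grip 0.0
delta [ 0.43 -1.18 37.99] turn 0.001
```

To row units: 36.5 mm / 500 = 0.073, 28 mm / 500 = 0.056.

```bash
python3 -m handwheel '{"moves":[[0,0,0.03,0,0.9],[0,0,0.056,0,0.9],[0,0,0.073,0,0.9],[0,0,0.073,0,0.9],[0,0,0.073,0,0.9]]}'
python3 d.py 428.3 24.8 32.5 1.566
```

```text
t: 9.32
eef_pos: [431.0, 24.2, 36.9]
tcp_rot: [-3.141, -0.0, 1.567]
ft_force: [-0.1, -0.0, -0.1]
opening: 0.901
grip_force: 0.0
t 9.32 at [431.    24.22  36.85] rot [-3.14 -0.    1.57] F [-0.14 -0.03 -0.09] op 0.901 grip 0.0
delta [ 0.57 -2.7   4.35] turn 0.001
```

To row units: 4 mm / 500 = 0.008, -2.5 mm / 500 = -0.005.

```bash
python3 -m handwheel '{"moves":[[0.001,-0.005,0.008,0,0.9],[0.001,-0.005,0.008,0,0.9],[0.001,-0.005,0.008,0,0.15],[0.001,-0.005,0.008,0,0.15],[0.001,-0.005,0.008,0,0.15]]}'
python3 -m handwheel '{"moves":[[0,0,0,0,0.15],[0,0,0,0,0.15],[0,0,0,0,0.15],[0,0,0,0,0.15],[0,0,0,0,0.15]]}'
python3 -m handwheel '{"moves":[[0,0,0,0,0.15],[0,0,0,0,0.15],[0,0,0,0,0.15],[0,0,0,0,0.15],[0,0,0,0,0.15]]}'
python3 d.py 428.3 24.8 32.5 1.566
```

```text
t: 9.73
eef_pos: [428.5, 24.8, 32.9]
tcp_rot: [3.141, -0.0, 1.567]
ft_force: [0.1, -0.8, 0.1]
opening: 0.744
grip_force: 0.0
t: 10.15
eef_pos: [428.3, 24.8, 32.6]
tcp_rot: [-3.142, -0.0, 1.567]
ft_force: [-0.3, -0.1, -0.9]
opening: 0.395
grip_force: 0.0
t: 10.57
eef_pos: [428.2, 24.8, 32.6]
tcp_rot: [-3.142, -0.0, 1.567]
ft_force: [0.2, 0.3, 0.2]
opening: 0.227
grip_force: 29.9
t 10.57 at [428.24  24.8   32.6 ] rot [-3.14 -0.    1.57] F [0.21 0.31 0.17] op 0.227 grip 29.9
delta [-0.    0.06  0.1 ] turn 0.001
```

To row units: -60 mm / 500 = -0.12, -45 mm / 500 = -0.09.

```bash
python3 -m handwheel '{"moves":[[0,0,-0.04,0,0.15],[0,0,-0.09,0,0.15],[0,0,-0.12,0,0.15],[0,0,-0.12,0,0.15]]}'
python3 -m handwheel '{"moves":[[0.04,0.08,0,-0.0032,0.15],[0.08,0.16,0,-0.0032,0.15],[0.11,0.23,0,-0.0032,0.15],[0.128,0.29,0,-0.0032,0.15],[0.128,0.29,0,-0.0032,0.15]]}'
python3 -m handwheel '{"moves":[[0.004,0.06,0,0,0.15],[0.004,0.076,0,0,0.15],[0.004,0.076,0,0,0.15],[0.004,0.076,0,0,0.15],[0.004,0.076,0,0,0.15]]}'
python3 d.py 618 92 50 1.586
python3 - <<'E'
from h import *
p,d=read_camera('scene');cv2.imwrite('pics/a4.png',cv2.resize(p[200:310,240:380],None,fx=5,fy=5)[:,:,::-1])
E
```

```text
t: 10.9
eef_pos: [429.1, 24.8, 94.7]
tcp_rot: [3.138, 0.0, 1.567]
ft_force: [-0.3, 0.3, -3.9]
opening: 0.229
grip_force: 29.9
t: 11.32
eef_pos: [578.5, 89.9, 91.1]
tcp_rot: [3.138, -0.0, 1.588]
ft_force: [-2.3, -0.6, -3.2]
opening: 0.23
grip_force: 29.9
t: 11.73
eef_pos: [610.2, 90.7, 91.7]
tcp_rot: [-3.14, -0.0, 1.587]
ft_force: [-0.0, 0.4, -3.1]
opening: 0.228
grip_force: 29.9
t 11.73 at [610.2   90.66  91.72] rot [-3.14 -0.    1.59] F [-0.01  0.41 -3.07] op 0.228 grip 29.9
delta [ 1.22  7.91 41.71] turn 0.001
```

View pics/a4.png

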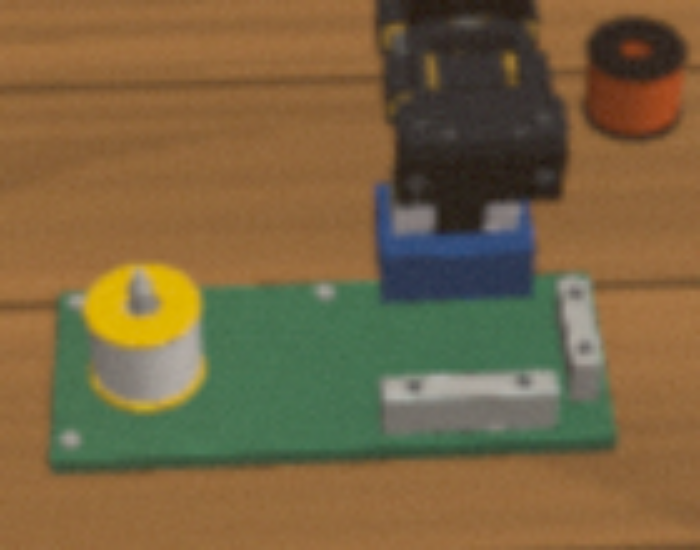

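The crop shows the die block (crop (455,250)) hanging upright, lined up with the base and clear of both stops. The spool is still seated. Lowering.

The manual's scale: shifts go in shares of 500 mm and turns go in shares of 2 pi rad. Converting my numbers, 44.5 mm / 500 = 0.089, 42 mm / 500 = 0.084.

```bash
python3 -m handwheel '{"moves":[[0.0024,0.013,0.04,0,0.15],[0.0024,0.013,0.072,0,0.15],[0.0024,0.013,0.084,0,0.15],[0.0024,0.013,0.089,0,0.15],[0.0024,0.013,0.089,0,0.15]]}'
python3 -m handwheel '{"moves":[[0,0,0,0,0.15],[0,0,0,0,0.15]]}'
python3 d.py 618 92 44.5 1.586
```

```text
t: 12.2
eef_pos: [617.5, 92.1, 48.0]
tcp_rot: [-3.141, -0.0, 1.587]
ft_force: [0.8, -0.3, -3.8]
opening: 0.225
grip_force: 29.9
t: 12.37
eef_pos: [618.3, 92.2, 49.1]
tcp_rot: [3.14, -0.0, 1.587]
ft_force: [0.6, 0.6, -2.8]
opening: 0.228
grip_force: 29.9
t 12.37 at [618.26  92.15  49.06] rot [ 3.14 -0.    1.59] F [ 0.62  0.56 -2.81] op 0.228 grip 29.9
delta [-0.15 -0.27  4.56] turn 0.001
```

To row units: 3 mm / 500 = 0.006, 2 mm / 500 = 0.004.

```bash
python3 -m handwheel '{"moves":[[0,0,0.002,0,0.15],[0,0,0.004,0,0.15],[0,0,0.006,0,0.15],[0,0,0.006,0,0.15],[0,0,0.006,0,0.15]]}'
python3 -m handwheel '{"moves":[[0,0,0.0014,0,0.15],[0,0,0.0014,0,0.15],[0,0,0.0014,0,0.15]]}'
python3 -m handwheel '{"moves":[[0,0,0.0014,0,0.15],[0,0,0.0014,0,0.15],[0,0,0.0014,0,0.15]]}'
```

```text
t: 12.78
eef_pos: [618.0, 92.1, 45.1]
tcp_rot: [-3.142, -0.0, 1.587]
ft_force: [0.7, 1.2, -3.2]
opening: 0.228
grip_force: 29.9
t: 13.03
eef_pos: [618.1, 92.1, 44.7]
tcp_rot: [3.141, -0.0, 1.587]
ft_force: [-0.6, -0.4, -0.1]
opening: 0.229
grip_force: 29.9
t: 13.28
eef_pos: [618.1, 92.1, 44.7]
tcp_rot: [3.141, -0.0, 1.587]
ft_force: [-3.9, 0.9, 8.7]
opening: 0.232
grip_force: 29.9
```

To row units: -0.8 mm / 500 = -0.0016.

```bash
python3 -m handwheel '{"moves":[[0,0,-0.0016,0,0.15],[0,0,-0.0016,0,0.15],[0,0,-0.0016,0,0.15]]}'
python3 -m handwheel '{"moves":[[0.006,0.006,0,0,0.15],[0.012,0.012,0,0,0.15],[0.018,0.018,0,0,0.15],[0.022,0.022,0,0,0.15],[0.022,0.022,0,0,0.15]]}'
python3 -m handwheel '{"moves":[[0,0,0,0,0.15],[0,0,0,0,0.15],[0,0,0,0,0.15]]}'
python3 -m handwheel '{"moves":[[0.002,0,0,0,0.15],[0.002,0,0,0,0.15],[0.002,0,0,0,0.15]]}'
```

```text
t: 13.53
eef_pos: [618.1, 92.2, 44.7]
tcp_rot: [3.141, -0.0, 1.587]
ft_force: [-1.4, 0.6, 2.0]
opening: 0.228
grip_force: 29.9
t: 13.95
eef_pos: [629.6, 103.7, 44.7]
tcp_rot: [3.14, -0.0, 1.587]
ft_force: [-0.0, -0.1, 2.8]
opening: 0.229
grip_force: 29.9
t: 14.2
eef_pos: [629.4, 103.7, 44.7]
tcp_rot: [3.14, -0.001, 1.587]
ft_force: [2.4, 1.5, 0.2]
opening: 0.228
grip_force: 29.9
t: 14.45
eef_pos: [629.2, 104.2, 44.7]
tcp_rot: [3.141, -0.0, 1.587]
ft_force: [4.1, -0.0, 2.0]
opening: 0.232
grip_force: 29.9
```

To row units: 1 mm / 500 = 0.002.

```bash
for i in 1; do python3 -m handwheel '{"moves":[[0.002,0,0,0,0.15],[0.002,0,0,0,0.15],[0.002,0,0,0,0.15]]}'; done
python3 -m handwheel '{"moves":[[0.0014,0,0,0,0.15],[0.0014,0,0,0,0.15],[0.0014,0,0,0,0.15]]}'
python3 -m handwheel '{"moves":[[0,0.002,0,0,0.15],[0,0.004,0,0,0.15],[0,0.004,0,0,0.15]]}'
python3 -m handwheel '{"moves":[[0,0.0014,0,0,0.15],[0,0.0014,0,0,0.15],[0,0.0014,0,0,0.15]]}'
```

```text
t: 14.7
eef_pos: [628.8, 105.1, 44.7]
tcp_rot: [3.141, 0.0, 1.587]
ft_force: [2.7, -3.3, 3.6]
opening: 0.228
grip_force: 29.9
t: 14.95
eef_pos: [628.6, 105.9, 44.6]
tcp_rot: [-3.141, 0.0, 1.587]
ft_force: [0.8, -4.1, 5.5]
opening: 0.23
grip_force: 29.9
t: 15.2
eef_pos: [628.8, 105.9, 44.7]
tcp_rot: [-3.137, 0.0, 1.587]
ft_force: [-8.4, -4.6, 12.6]
opening: 0.228
grip_force: 29.9
t: 15.45
eef_pos: [628.9, 105.9, 44.8]
tcp_rot: [-3.136, 0.0, 1.587]
ft_force: [-10.6, -4.8, 14.8]
opening: 0.233
grip_force: 29.9
```

Pressing down is making the block drag (Fz 15 N), so I'll ease upward.

To row units: -1 mm / 500 = -0.002, -0.5 mm / 500 = -0.001.

```bash
python3 -m handwheel '{"moves":[[0,0,-0.001,0,0.15],[0,0,-0.002,0,0.15],[0,0,-0.002,0,0.15]]}'
python3 -m handwheel '{"moves":[[0,0,-0.0006,0,0.15],[0,0,-0.0006,0,0.15],[0,0,-0.0006,0,0.15]]}'
```

```text
t: 15.7
eef_pos: [630.8, 106.3, 44.9]
tcp_rot: [-3.14, -0.0, 1.587]
ft_force: [-0.1, -0.1, -3.3]
opening: 0.229
grip_force: 29.9
t: 15.95
eef_pos: [631.3, 106.2, 45.5]
tcp_rot: [-3.141, -0.0, 1.587]
ft_force: [-0.2, 0.1, -3.4]
opening: 0.234
grip_force: 29.9
```

To row units: 0.7 mm / 500 = 0.0014, 0.5 mm / 500 = 0.001.

```bash
python3 -m handwheel '{"moves":[[0.0014,0.001,0,0,0.15],[0.0014,0.001,0,0,0.15],[0.0014,0.001,0,0,0.15]]}'
python3 -m handwheel '{"moves":[[0.0014,0.001,0,0,0.15],[0.0014,0.001,0,0,0.15],[0.0014,0.001,0,0,0.15]]}'
python3 -m handwheel '{"moves":[[0.001,0.001,0,0,0.15],[0.001,0.001,0,0,0.15],[0.001,0.001,0,0,0.15]]}'
```

```text
t: 16.2
eef_pos: [632.0, 106.8, 45.8]
tcp_rot: [-3.142, -0.0, 1.587]
ft_force: [0.3, -0.1, -2.5]
opening: 0.233
grip_force: 29.9
t: 16.45
eef_pos: [632.4, 107.3, 45.8]
tcp_rot: [-3.141, 0.0, 1.587]
ft_force: [-0.0, -1.9, -3.8]
opening: 0.232
grip_force: 29.9
t: 16.7
eef_pos: [632.5, 107.4, 45.8]
tcp_rot: [-3.14, 0.001, 1.587]
ft_force: [-2.7, -4.7, -1.5]
opening: 0.23
grip_force: 29.9
```

To row units: 0.8 mm / 500 = 0.0016.

```bash
python3 -m handwheel '{"moves":[[0,0,0.0016,0,0.15],[0,0,0.0016,0,0.15],[0,0,0.0016,0,0.15]]}'
python3 -m handwheel '{"moves":[[0.0006,0.0008,0,0,0.15],[0.0006,0.0008,0,0,0.15],[0.0006,0.0008,0,0,0.15]]}'
python3 -m handwheel '{"moves":[[0.0006,0.0008,0,0,0.15],[0.0006,0.0008,0,0,0.15],[0.0006,0.0008,0,0,0.15]]}'; python3 -m handwheel '{"moves":[[0,0,0,0,0.15],[0,0,0,0,0.15],[0,0,0,0,0.15]]}'
```

```text
t: 16.95
eef_pos: [632.8, 107.5, 45.1]
tcp_rot: [-3.141, 0.0, 1.587]
ft_force: [-1.5, -3.8, -1.8]
opening: 0.228
grip_force: 29.9
t: 17.2
eef_pos: [632.9, 107.5, 45.1]
tcp_rot: [-3.14, 0.001, 1.587]
ft_force: [-3.1, -7.3, 0.0]
opening: 0.229
grip_force: 29.9
t: 17.45
eef_pos: [633.0, 107.5, 45.1]
tcp_rot: [-3.14, 0.001, 1.587]
ft_force: [-4.3, -8.5, 0.2]
opening: 0.226
grip_force: 29.9
t: 17.7
eef_pos: [633.0, 107.5, 45.1]
tcp_rot: [-3.14, 0.001, 1.587]
ft_force: [-4.3, -8.9, -0.7]
opening: 0.225
grip_force: 29.9
```

To row units: 0.5 mm / 500 = 0.001.

```bash
python3 -m handwheel '{"moves":[[0,0.001,0,0,0.15],[0,0.001,0,0,0.15],[0,0.001,0,0,0.15]]}'
python3 -m handwheel '{"moves":[[0,0.001,0,0,0.15],[0,0.001,0,0,0.15],[0,0.001,0,0,0.15]]}'
python3 -m handwheel '{"moves":[[0,0.001,0,0,0.15],[0,0.001,0,0,0.15],[0,0.001,0,0,0.15]]}'; python3 -m handwheel '{"moves":[[0.0006,0.0006,0,0,0.15],[0.0006,0.0006,0,0,0.15],[0.0006,0.0006,0,0,0.15]]}'
```

```text
t: 17.95
eef_pos: [633.4, 107.5, 44.9]
tcp_rot: [-3.139, 0.001, 1.587]
ft_force: [-4.4, -8.4, -1.4]
opening: 0.225
grip_force: 29.9
t: 18.2
eef_pos: [633.6, 107.6, 44.9]
tcp_rot: [-3.139, 0.001, 1.587]
ft_force: [-5.2, -9.2, -0.2]
opening: 0.228
grip_force: 29.9
t: 18.45
eef_pos: [633.6, 107.6, 44.9]
tcp_rot: [-3.138, 0.001, 1.587]
ft_force: [-7.8, -9.0, 1.0]
opening: 0.228
grip_force: 29.9
t: 18.7
eef_pos: [633.6, 107.6, 44.9]
tcp_rot: [-3.137, 0.002, 1.587]
ft_force: [-8.2, -10.6, 2.7]
opening: 0.23
grip_force: 29.9
```

To row units: 0.6 mm / 500 = 0.0012, -0.1 mm / 500 = -0.0002.

```bash
python3 -m handwheel '{"moves":[[0,0.0012,-0.0002,0,0.15],[0,0.0012,-0.0002,0,0.15],[0,0.0012,-0.0002,0,0.15]]}'
python3 -m handwheel '{"moves":[[0.0004,0.0012,-0.0002,0,0.15],[0.0004,0.0012,-0.0002,0,0.15],[0.0004,0.0012,-0.0002,0,0.15]]}'
python3 -m handwheel '{"moves":[[0.0004,0.0012,-0.0002,0,0.15],[0.0004,0.0012,-0.0002,0,0.15],[0.0004,0.0012,-0.0002,0,0.15]]}'; python3 -m handwheel '{"moves":[[0,0.0012,0,0,0.15],[0,0.0012,0,0,0.15],[0,0.0012,0,0,0.15]]}'
```

```text
t: 18.95
eef_pos: [633.7, 107.6, 44.9]
tcp_rot: [-3.136, 0.002, 1.587]
ft_force: [-11.3, -11.3, 4.3]
opening: 0.229
grip_force: 29.9
t: 19.2
eef_pos: [633.7, 107.6, 44.9]
tcp_rot: [-3.134, 0.002, 1.587]
ft_force: [-15.3, -12.0, 5.2]
opening: 0.227
grip_force: 29.9
t: 19.45
eef_pos: [633.8, 107.7, 45.0]
tcp_rot: [-3.133, 0.002, 1.587]
ft_force: [-15.8, -12.7, 6.6]
opening: 0.23
grip_force: 29.9
t: 19.7
eef_pos: [633.8, 107.6, 45.0]
tcp_rot: [-3.132, 0.002, 1.587]
ft_force: [-18.2, -14.1, 8.9]
opening: 0.23
grip_force: 29.9
```

To row units: -0.4 mm / 500 = -0.0008.

```bash
python3 -m handwheel '{"moves":[[0.0008,0,-0.0008,0,0.15],[0.0008,0,-0.0008,0,0.15],[0.0008,0,-0.0008,0,0.15]]}'
python3 -m handwheel '{"moves":[[0.0008,0,-0.0006,0,0.15],[0.0008,0,-0.0006,0,0.15],[0.0008,0,-0.0006,0,0.15]]}'
python3 -m handwheel '{"moves":[[0,0,0,0,0.15],[0,0,0,0,0.15],[0,0,0,0,0.15],[0,0,0,0,0.15],[0,0,0,0,0.15]]}'
python3 - <<'E'
from m import *
p,d=read_camera('top');cv2.imwrite('pics/a5.png',cv2.resize(p[170:250,255:390],None,fx=5,fy=5)[:,:,::-1])
p,d=read_camera('scene');cv2.imwrite('pics/a6.png',cv2.resize(p[200:310,240:380],None,fx=5,fy=5)[:,:,::-1])
E
```

```text
t: 19.95
eef_pos: [633.8, 107.7, 45.0]
tcp_rot: [-3.131, 0.003, 1.587]
ft_force: [-18.1, -15.7, 4.8]
opening: 0.23
grip_force: 29.9
t: 20.2
eef_pos: [633.8, 107.7, 45.0]
tcp_rot: [-3.131, 0.003, 1.587]
ft_force: [-17.4, -18.2, 2.8]
opening: 0.233
grip_force: 29.9
t: 20.62
eef_pos: [633.8, 107.7, 45.0]
tcp_rot: [-3.131, 0.003, 1.587]
ft_force: [-16.7, -18.1, 3.0]
opening: 0.229
grip_force: 29.9
```

View pics/a6.png

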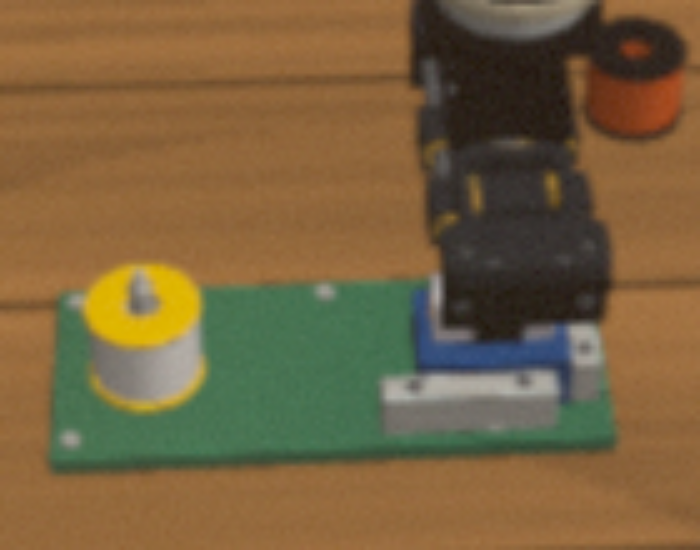

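The crop shows the die block snug in the corner: long side on the side stop (crop (470,375)), end on the end stop (crop (585,365)). The spool is still seated. Next I'll relieve and re-apply the push on each axis in turn, so friction can't be carrying one of the loads.

To row units: -1 mm / 500 = -0.002, -0.5 mm / 500 = -0.001.

```bash
python3 -m handwheel '{"moves":[[-0.001,0,-0.0004,0,0.15],[-0.002,0,-0.0004,0,0.15],[-0.002,0,-0.0004,0,0.15]]}'
python3 -m handwheel '{"moves":[[0,0.0006,0,0,0.15],[0,0.0006,0,0,0.15],[0,0.0006,0,0,0.15]]}'
python3 -m handwheel '{"moves":[[0.001,0,0,0,0.15],[0.0018,0,0,0,0.15],[0.0018,0,0,0,0.15]]}'
python3 -m handwheel '{"moves":[[0,0,0,0,0.15],[0,0,0,0,0.15],[0,0,0,0,0.15],[0,0,0,0,0.15],[0,0,0,0,0.15]]}'
```

```text
t: 20.97
eef_pos: [633.8, 107.6, 45.0]
tcp_rot: [-3.131, 0.002, 1.587]
ft_force: [-16.1, -11.2, -0.2]
opening: 0.229
grip_force: 29.9
t: 21.22
eef_pos: [633.8, 107.6, 45.0]
tcp_rot: [-3.131, 0.002, 1.587]
ft_force: [-17.5, -13.3, 1.3]
opening: 0.229
grip_force: 29.9
t: 21.47
eef_pos: [633.8, 107.7, 45.0]
tcp_rot: [-3.13, 0.003, 1.587]
ft_force: [-17.0, -17.7, 1.2]
opening: 0.229
grip_force: 29.9
t: 21.88
eef_pos: [633.8, 107.7, 45.0]
tcp_rot: [-3.13, 0.003, 1.587]
ft_force: [-17.3, -17.2, 1.5]
opening: 0.228
grip_force: 29.9
```

The side stop is proven. Now the same check for the end stop.

To row units: -1.5 mm / 500 = -0.003, -0.7 mm / 500 = -0.0014.

```bash
python3 -m handwheel '{"moves":[[0,-0.0014,0,0,0.15],[0,-0.003,0,0,0.15],[0,-0.003,0,0,0.15]]}'
python3 -m handwheel '{"moves":[[0,0.0014,0,0,0.15],[0,0.003,0,0,0.15],[0,0.003,0,0,0.15]]}'
python3 -m handwheel '{"moves":[[0,0,0,0,0.15],[0,0,0,0,0.15],[0,0,0,0,0.15],[0,0,0,0,0.15],[0,0,0,0,0.15]]}'
```

```text
t: 22.13
eef_pos: [633.8, 107.7, 45.1]
tcp_rot: [-3.134, 0.003, 1.587]
ft_force: [-10.0, -16.8, -3.0]
opening: 0.228
grip_force: 30.0
t: 22.38
eef_pos: [633.8, 107.7, 45.1]
tcp_rot: [-3.13, 0.003, 1.587]
ft_force: [-18.3, -16.7, 3.3]
opening: 0.23
grip_force: 29.9
t: 22.8
eef_pos: [633.8, 107.7, 45.1]
tcp_rot: [-3.131, 0.003, 1.587]
ft_force: [-18.0, -16.9, 1.1]
opening: 0.228
grip_force: 29.9
```

```bash
python3 -c "from cell import job_done; print(job_done())"
```

```text
the job is handed in; nothing more can be done
None
```

The job is handed in: the silver spool is down on the spindle and released, and the die block is held home against both stops with about 17 N measured at the wrist along each push direction; hand-in returned no verdict.

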